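# Find the lens case with the glass in it and show it to the camera

## Task

Two look-alike lens cases stand open on the bench, one left and one right; one holds the cell with its glass, the other an empty cell, so the first is clearly heavier. Shut each case fully before you lift it, lift both in turn well clear of the bench to feel which is heavier, and set the lighter one gently back, upright and shut, where it stood. Finish while still holding the heavier one level in the air, by the gripper alone, with its number plate squarely facing the camera's lens, centred on the lens and about 10 cm from it; leave the beaker, vial and dish alone.

Things in the scene. Friction and masses are not known exactly. Their poses are not given: they have to be found in the camera images.
- case_a: one of two look-alike hinged lens cases: grey plastic clamshell, 76 mm deep (x), 50 wide (y), 42 high shut (lower half 28, lid 14; straight sides). Loose. Origin: centre of underside, z up; -x is the front (thumb tab, plate), hinge axis along y at x +40.5, z 28 mm. A capped cell stands in its foam pocket. With it 0.19 to 0.4 kg, one about 1.7 times the other; by looks alike
- case_b: the other of the two look-alike hinged lens cases: grey plastic clamshell, 76 mm deep (x), 50 wide (y), 42 high shut (lower half 28, lid 14; straight sides). Loose. Origin: centre of underside, z up; -x is the front (thumb tab, plate), hinge axis along y at x +40.5, z 28 mm. A capped cell stands in its foam pocket. With it 0.19 to 0.4 kg, one about 1.7 times the other; by looks alike
- case_a_lid (a joint): hinge of the lid (upper half) of case_a, rad: 0 fully shut, rims edge to edge; grows as it opens up and back, to 1.9; starts 1.0 to 1.55. The lid reaches 78 mm forward from the hinge axis, is a hollow shell 14 mm thick with a flat outer face, and its stiff hinge stays where it is left (0.02 N m: about 0.5 N at the front edge moves it)
- case_b_lid (a joint): hinge of the lid (upper half) of case_b, rad: 0 fully shut, rims edge to edge; grows as it opens up and back, to 1.9; starts 1.0 to 1.55. The lid reaches 78 mm forward from the hinge axis, is a hollow shell 14 mm thick with a flat outer face, and its stiff hinge stays where it is left (0.02 N m: about 0.5 N at the front edge moves it)
- case_a_plate (a point): centre of the blank aluminium number plate (36 x 13 mm) on the front of the lower half of case_a: 39 mm in front of the case's origin, 14 mm above its underside; axes as the case's
- case_b_plate (a point): centre of the blank aluminium number plate (36 x 13 mm) on the front of the lower half of case_b: 39 mm in front of the case's origin, 14 mm above its underside; axes as the case's
- camera: white camera head with a black lens, 143 mm long, 56 mm wide, 55 mm high, fixed, lying on top of the white cabinet box (155 mm high) in the middle of the bench; origin: centre of its underside; the lens looks along the camera's own -x, level, which points away from the robot, to within about 20 degrees
- lens (a point): centre of the front face of the camera's lens (48 mm across), 28 mm above the top of the box (183 mm above the bench); axes as the camera's: the line of sight runs along its -x
- worktop: the black bench top the cases stand on, its surface at z = 0; fixed
- white_case: the white cabinet box the camera lies on, fixed, 155 mm high with a brown top board that spans x 0.34 to 0.56, y -0.22 to 0.08
- digital_scope: dark digital microscope with a tilted display on top, fixed, standing between the left case and the white box; it fills x 0.41 to 0.58, y 0.10 to 0.31 and is 0.36 m high: carry things above or clear of it
- film_dispenser: clear acrylic film dispenser, fixed, 0.37 m high, behind the place before the lens: it begins at x = 0.69 and spans y -0.02 to 0.17
- beaker: glass beaker, 54 mm across, 66 mm high, loose, not to be moved; origin: centre of the underside
- vial: small black-capped screw vial, 22 mm across, 52 mm high, loose, not to be moved; origin: centre of the underside
- dish: covered round dish, 66 mm across, 16 mm high, loose, not to be moved; origin: centre of the underside

How it is judged (in metres and radians):
On the way, in this order (a step that is already met when the one before it is completed fails the run):
1. the lighter case, shut, is lifted clear of the bench by the gripper (over 40 mm), while the heavier stands on the worktop (it weighs on it with over 2.7 N) (((height (world z) of case_a above 0.04 m and value of joint case_a_lid below 0.1 rad and contact force between case_a and the fingers above 1 N and contact force between case_b and worktop above 2.7 N) or (height (world z) of case_b above 0.04 m and value of joint case_b_lid below 0.1 rad and contact force between case_b and the fingers above 1 N and contact force between case_a and worktop above 2.7 N))), for 0.2 s.
2. the lighter case (it weighs on the worktop with under 2.7 N) is back where it stood, upright, shut and let go (((height (world z) of case_a below 0.006 m and angle between case_a's own z axis and vertical below 0.1 rad and distance of case_a from where it was at the start of the episode below 0.05 m and value of joint case_a_lid below 0.05 rad and contact force between case_a and the fingers below 0.1 N and linear speed of case_a below 0.02 m/s and contact force between case_a and worktop between 1 and 2.7 N) or (height (world z) of case_b below 0.006 m and angle between case_b's own z axis and vertical below 0.1 rad and distance of case_b from where it was at the start of the episode below 0.05 m and value of joint case_b_lid below 0.05 rad and contact force between case_b and the fingers below 0.1 N and linear speed of case_b below 0.02 m/s and contact force between case_b and worktop between 1 and 2.7 N))), for 0.2 s.
At the end, for the whole second after the job is handed in: Heavier case held still by the fingers alone, shut (under 0.05 rad), level (0.2 rad), plate 70-140 mm before the lens, within 25 mm of its axis sideways and in height, facing it within 0.25 rad; lighter case shut, upright, let go on the bench within 50 mm of its start (((height (world z) of case_a below 0.006 m and angle between case_a's own z axis and vertical below 0.1 rad and distance of case_a from where it was at the start of the episode below 0.05 m and value of joint each of case_a_lid, case_b_lid below 0.05 rad and contact force between case_a and the fingers below 0.1 N and linear speed of case_a below 0.02 m/s and contact force between case_a and worktop between 1 and 2.7 N and angle between case_b's own z axis and vertical below 0.2 rad and linear speed of case_b below 0.03 m/s and contact force between case_b and the fingers above 2 N and height (world z) of case_b above 0.12 m and contact force between case_b and camera below 0.1 N and contact force between case_b and white_case below 0.1 N and x of case_b_plate in the frame of lens between -0.14 and -0.07 m and y of case_b_plate in the frame of lens between -0.025 and 0.025 m and z of case_b_plate in the frame of lens between -0.025 and 0.025 m and x of lens in the frame of case_b below -0.09 m and angle between the x axis of case_b and the x axis of camera, either way round below 0.25 rad) or (height (world z) of case_b below 0.006 m and angle between case_b's own z axis and vertical below 0.1 rad and distance of case_b from where it was at the start of the episode below 0.05 m and value of joint each of case_b_lid, case_a_lid below 0.05 rad and contact force between case_b and the fingers below 0.1 N and linear speed of case_b below 0.02 m/s and contact force between case_b and worktop between 1 and 2.7 N and angle between case_a's own z axis and vertical below 0.2 rad and linear speed of case_a below 0.03 m/s and contact force between case_a and the fingers above 2 N and height (world z) of case_a above 0.12 m and contact force between case_a and camera below 0.1 N and contact force between case_a and white_case below 0.1 N and x of case_a_plate in the frame of lens between -0.14 and -0.07 m and y of case_a_plate in the frame of lens between -0.025 and 0.025 m and z of case_a_plate in the frame of lens between -0.025 and 0.025 m and x of lens in the frame of case_a below -0.09 m and angle between the x axis of case_a and the x axis of camera, either way round below 0.25 rad))); the arm keeps its last pose, push and grip.
It fails at once if a case lifted while its lid is not shut ((height (world z) of case_a above 0.02 m and value of joint case_a_lid above 0.1 rad) or (height (world z) of case_b above 0.02 m and value of joint case_b_lid above 0.1 rad)).
It fails at once if a case dropped or struck down on the bench (over 0.5 m/s within 30 mm of it) ((height (world z) of case_a below 0.03 m and linear speed of case_a above 0.5 m/s) or (height (world z) of case_b below 0.03 m and linear speed of case_b above 0.5 m/s)).
It fails at once if the beaker disturbed (moved more than 30 mm) (distance of beaker from where it was at the start of the episode above 0.03 m).
It fails at once if the vial disturbed (moved more than 30 mm) (distance of vial from where it was at the start of the episode above 0.03 m).
It fails at once if the dish disturbed (moved more than 30 mm) (distance of dish from where it was at the start of the episode above 0.03 m).
It also fails if it takes over 72 s, if anything falls off the work surface, if the arm or the gripper's body presses on something with over 40 N, if the wrist force passes 120 N, or if a joint passes its speed limit or range.

## Robot

A 6-joint arm with a two-finger parallel gripper is mounted at the origin on a cart in front of the work surface, level with it; the furniture and walls round the work are solid. World frame = base frame: x ahead of the robot, y to its left, z up, the work surface at z = 0. Lengths are in m, angles in degrees, forces in N, time in s.
With the tool pointing down it reaches from about 0.375 to 0.9 m from the base axis. Payload 3.1 kg.
Tool frame: the origin (TCP) lies on the centre line of the jaws, within the pads' length; the fingertips stand 22 mm ahead of it and the grasp point (between the pads) lies 3 mm ahead of it; y points along the fingers, z is the direction in which the jaws open and shut, and the axes are right-handed (so a half turn about y gives the same grasp; the last joint's range is limited). The gripper opens to 87 mm and grips with 3 to 60 N. Pads are 19 mm wide; open, the fingers measure 117 mm over their backs; the gripper's body (75 mm by 190 mm) begins 51 mm behind the grasp point.
Start: joints at [-74.456, 30.224, 82.088, -0, 67.689, -10.227], TCP at [0.272, -0.563, 0.245] pointing down, gripper open.
Joint ranges: [-176.69, 176.69], [-43.24, 126.21], [12.49, 139.97], [-82, 262], [0, 151.66], [-163.58, 163.58]. Speed limits (degrees/s): [159.86, 159.86, 180, 180, 180, 180].

## Interface

Orientations are given as a 3x3 rotation matrix whose columns are the frame's x, y, z axes.
In Python, from rig import bot gives the robot as it stands.
- The arm moves only by the tool jog_arm, never from a script. Its argument "motion" is one flat list of numbers, 6 for each row, row after row: the shift along the tool's x, y, z in mm, then the turn, a rotation vector about the tool's x, y, z in degrees. A call has 1 to 20 rows; each row is the pose to reach, as a shift and turn from the pose commanded when the call began, along the tool's axes at that moment; what a row does not reach only later rows make up. A row lasts 1/8 s, in which the tool goes at most 62.5 mm and 10.7 degrees, less where a joint would pass 70% of its speed; a pose out of reach is approached as far as the arm can. A call with a gripper value outside its range is refused whole. "gripper" is the opening, from 0 (shut) to 1 (fully open), set as the call begins (left out, the last holds). The fingers move at their own pace and stop on an object; the grip force is fixed at half the most. Time passes only in rows, so rows that repeat a pose let the fingers close. It gives the time, the measured TCP pose, the force and the opening at its end, in the units of the state.
- bot.read_state(): the state, without advancing time (a new reading comes with each control period).
- bot.capture(name): name is "side" or "top"; returns (picture, depth): 480x640x3 uint8, red, green, blue; 480x640 float32, m along the optical axis (not along the pixel's ray), 0 where there is no reading.
- bot.get_calibration(name): a dict with "mtx" (3x3 intrinsics, pixels), "pose" (4x4, takes a point from camera to world coordinates). Camera axes: x right, y up, looking along -z (the intrinsics and any distortion apply to the point x, -y, -z); pixel columns grow to the right and rows downward; lengths in m; the calibration is good to about 2 mm. A picture is of the moment at which its call begins. get_calibration takes no time and is no camera call.
- bot.hand_in(): hands the job in, once; it reports no verdict.
The state is a dict: "time_s": time; "joint_positions": joint angles; "qvel": joint speeds; "tau": joint torques, N m; "position": TCP position; "tcp_rot": TCP orientation; "force": force on the tool from outside, world axes, zero at the start; "moment": the same for the moment, N m; "opening": opening from 0.0 (shut) to 1.0 (fully open).
Only numpy, scipy, OpenCV 4.12 (cv2) and the standard library are available. Lean on these libraries where they do the work, as an engineer would, in place of code of your own. Each camera call takes 0.05 s, during which the arm holds its last target.

## Working session

There is one attempt and no reset: what is moved stays moved. The work goes in short steps, Python scripts to look and compute and a tool call to move; the robot and the scene stay as the last step left them, time stands still between calls to the robot, and variables do not carry over. Pictures are saved under pics/ and viewed, and the job is handed in when it is done.

Besides the shell and the picture viewer there is one more tool, called as name(argument=value, ...) on one line, values as JSON. jog_arm: Moves the arm, as the interface text tells. Its arguments: {"type":"object","properties":{"motion":{"type":"array","items":{"type":"number"}},"gripper":{"type":"number"}},"required":["motion"]}

```bash
ls; mkdir -p pics; python3 - <<'E'
from rig import bot
import cv2,numpy as np
s=bot.read_state();print({k:np.round(v,3).tolist() for k,v in s.items()})
for n in("side","top"):
    p,d=bot.capture(n);cv2.imwrite(f"pics/{n}0.png",p[:,:,::-1]);np.save(f"pics/{n}0d.npy",d)
    c=bot.get_calibration(n);print(n,{k:np.round(v,4).tolist() for k,v in c.items()})
E
```

```text
pics
{'time_s': 0.0, 'joint_positions': [-74.455, 30.278, 82.157, 0.001, 67.689, -10.227], 'qvel': [-0.024, 0.018, -0.002, 0.008, 0.016, -0.032], 'tau': [-0.0, -44.005, -17.659, 0.063, 0.058, -0.0], 'position': [0.272, -0.562, 0.244], 'tcp_rot': [[-0.901, -0.001, 0.435], [-0.435, 0.002, -0.901], [-0.0, -1.0, -0.002]], 'force': [0.434, 0.25, 0.004], 'moment': [0.025, 0.064, 0.005], 'opening': 1.003}
side {'mtx': [[612.5161, 0.0, 326.3241], [0.0, 612.5161, 237.7278], [0.0, 0.0, 1.0]], 'pose': [[-0.1575, -0.6152, 0.7725, 1.8635], [0.9874, -0.0882, 0.131, 0.2449], [-0.0124, 0.7834, 0.6214, 1.1245], [0.0, 0.0, 0.0, 1.0]]}
top {'mtx': [[521.1626, 0.0, 319.1059], [0.0, 521.1626, 241.1054], [0.0, 0.0, 1.0]], 'pose': [[-0.4424, 0.853, -0.2769, 0.198], [-0.8968, -0.4232, 0.1292, 0.2214], [-0.007, 0.3055, 0.9522, 1.4643], [0.0, 0.0, 0.0, 1.0]]}
```

View pics/side0.png

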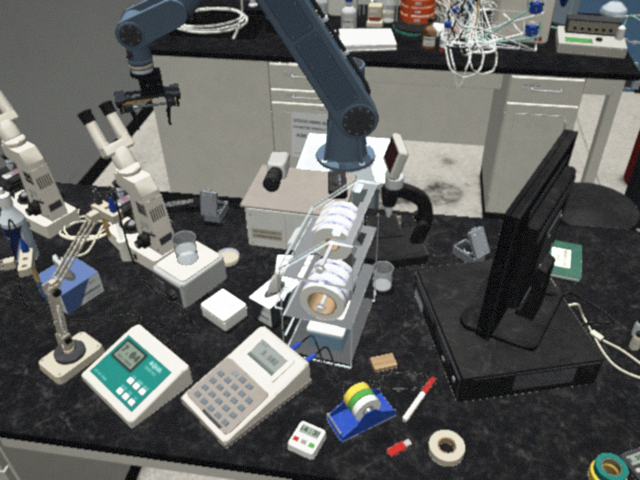

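View pics/top0.png

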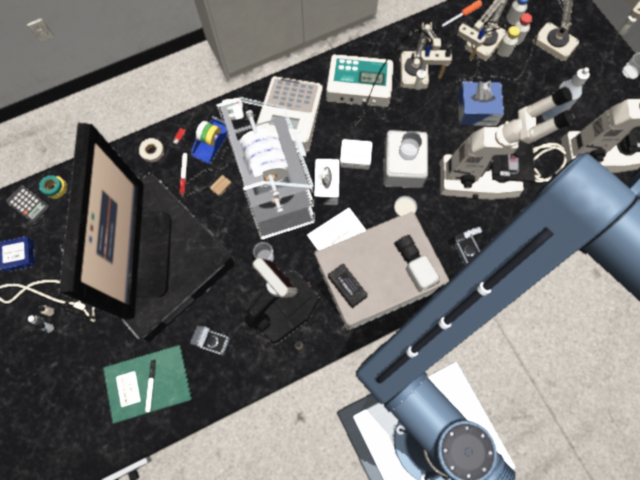

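```bash
cat > h.py <<'E'
import cv2,numpy as np
from rig import bot
def cloud(n,d):
    c=bot.get_calibration(n);K=np.array(c["mtx"]);P=np.array(c["pose"])
    v,u=np.mgrid[0:480,0:640]
    x=(u-K[0,2])/K[0,0]*d;y=(v-K[1,2])/K[1,1]*d
    q=np.stack([x,-y,-d],-1)
    w=q@P[:3,:3].T+P[:3,3]; w[d<=0]=np.nan
    return w
def proj(n,p):
    c=bot.get_calibration(n);K=np.array(c["mtx"]);P=np.array(c["pose"])
    q=(np.atleast_2d(p)-P[:3,3])@P[:3,:3]
    q=q*[1,-1,-1]; r=q@K.T
    return r[:,:2]/r[:,2:]
def crop(img,u,v,w,h,s,name):
    c=img[max(v-h,0):v+h,max(u-w,0):u+w]
    cv2.imwrite(name,cv2.resize(c,None,fx=s,fy=s,interpolation=cv2.INTER_CUBIC))
E
python3 - <<'E'
from h import *
S=cv2.imread("pics/side0.png");T=cv2.imread("pics/top0.png")
def get(I,u,v): return cv2.resize(I[v-30:v+30,u-40:u+40],(400,300),interpolation=cv2.INTER_CUBIC)
o=np.vstack([np.hstack([get(S,213,206),get(S,470,243)]),np.hstack([get(T,467,243),get(T,210,340)])])
cv2.imwrite("pics/z0.png",o)
for n in("side","top"):
    w=cloud(n,np.load(f"pics/{n}0d.npy"))
    for (u,v) in {"side":[(213,206),(470,243),(383,275),(230,257),(270,183),(280,160)],"top":[(467,243),(210,340),(263,252),(405,205),(299,345),(406,245),(423,273),(403,238)]}[n]:
        print(n,u,v,np.round(w[v,u],3))
E
```

```text
side 213 206 [ 0.442 -0.339  0.064]
side 470 243 [0.518 0.415 0.069]
side 383 275 [0.678 0.191 0.065]
side 230 257 [ 0.611 -0.243  0.017]
side 270 183 [ 0.484 -0.145  0.191]
side 280 160 [ 0.393 -0.135  0.211]
top 467 243 [ 0.422 -0.356  0.02 ]
top 210 340 [0.492 0.418 0.035]
top 263 252 [0.666 0.185 0.002]
top 405 205 [ 0.607 -0.255  0.014]
top 299 345 [0.37  0.207 0.054]
top 406 245 [ 0.457 -0.141  0.206]
top 423 273 [ 0.374 -0.143  0.21 ]
top 403 238 [ 0.476 -0.143  0.209]
```

View pics/z0.png

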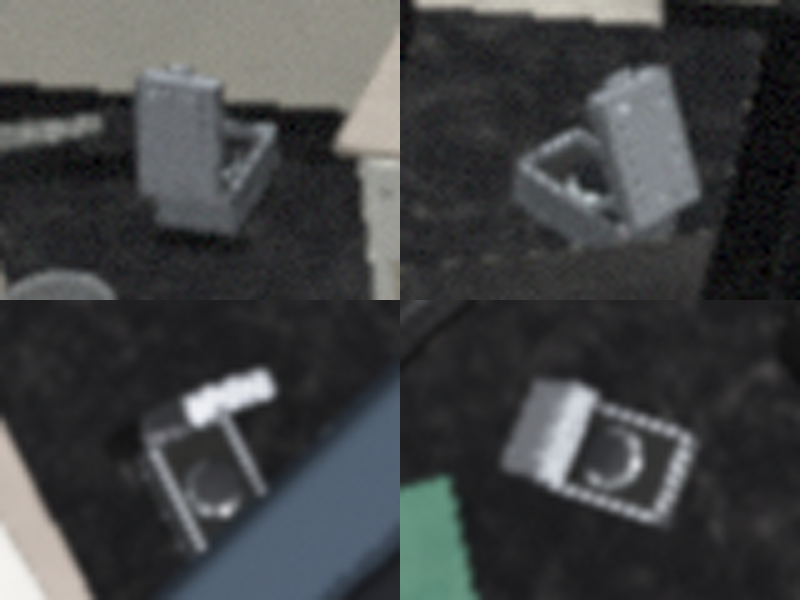

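```bash
cat > m.py <<'E'
from h import *
def ray(n,uv,z):
    c=bot.get_calibration(n);K=np.array(c["mtx"]);P=np.array(c["pose"])
    uv=np.atleast_2d(np.array(uv,float)); q=np.c_[(uv[:,0]-K[0,2])/K[0,0],-(uv[:,1]-K[1,2])/K[1,1],-np.ones(len(uv))]
    r=q@P[:3,:3].T; return P[:3,3]+r*((z-P[2,3])/r[:,2])[:,None]
E
python3 - <<'E'
from m import *
# left rim corners from top: FR?, etc
print("L",np.round(ray("top",[(228,337),(222,354),(201,347.6),(209.4,330.6)],.028),3))
# right: crop origin (427,213): mosaic (150,440)->(457,241);(205,550)->(468,263);(230,410)->(473,235);(262,490)->(479.5,251)
print("R",np.round(ray("top",[(457,241),(468,263),(473,235),(479.5,251)],.028),3))
# neighbourhood clouds
for n in("side","top"):
    w=cloud(n,np.load(f"pics/{n}0d.npy"))
    for nm,c in(("L",(.5,.417)),("R",(.43,-.345))):
        m=(abs(w[...,0]-c[0])<.08)&(abs(w[...,1]-c[1])<.08)&(w[...,2]>.012)&(w[...,2]<.14)
        p=w[m]; print(n,nm,len(p),p.min(0).round(3),p.max(0).round(3))
        for a,b in((.012,.035),(.035,.06),(.06,.085),(.085,.12)):
            q=p[(p[:,2]>a)&(p[:,2]<b)]
            if len(q)>5: print(a,len(q),cv2.minAreaRect((q[:,:2]*1000).astype(np.float32)))
# obstacle height map
w=np.concatenate([cloud(n,np.load(f"pics/{n}0d.npy")).reshape(-1,3) for n in("side","top")])
H=np.zeros((30,50))
for p in w[np.isfinite(w[:,0])]:
    i=int((p[0]-.2)/.025);j=int((p[1]+.6)/.025)
    if 0<=i<30 and 0<=j<50: H[i,j]=max(H[i,j],p[2])
print("cols y from -.6 step .025")
for i in range(4,28): print("%.3f"%(.2+.025*i)," ".join("%2d"%min(99,round(h*100)) for h in H[i]))
E
```

```text
L [[0.479 0.372 0.028]
 [0.444 0.404 0.028]
 [0.486 0.449 0.028]
 [0.518 0.411 0.028]]
R [[ 0.439 -0.33   0.028]
 [ 0.368 -0.325  0.028]
 [ 0.434 -0.381  0.028]
 [ 0.384 -0.373  0.028]]
side L 805 [0.448 0.374 0.012] [0.546 0.47  0.109]
0.012 302 ((496.16217041015625, 416.83367919921875), (85.3466796875, 56.80488586425781), 43.2479362487793)
0.035 152 ((520.0086669921875, 433.5877380371094), (65.00148010253906, 47.86200714111328), 75.16526794433594)
0.06 176 ((516.0084838867188, 439.4603271484375), (34.11962890625, 56.63334274291992), 31.344118118286133)
0.085 175 ((503.53350830078125, 429.44647216796875), (32.35594177246094, 59.11293029785156), 43.71211242675781)
side R 631 [ 0.356 -0.378  0.012] [ 0.462 -0.317  0.118]
0.012 187 ((402.1070556640625, -344.3564147949219), (54.74888229370117, 94.81978607177734), 80.62604522705078)
0.035 125 ((417.6549377441406, -355.6441650390625), (90.21370697021484, 52.100929260253906), 8.036003112792969)
0.06 140 ((444.6866149902344, -349.83642578125), (30.555171966552734, 50.75239181518555), 5.721816539764404)
0.085 179 ((435.85302734375, -350.7481
[... 4129 characters left out ...]
7 32 34 34 34 37 37  1  1  1  1  1 10 10 10 11 12 12 48 49 48 43 37 12 12 10
0.800 14  7  1  1  1 36 36 32  1  5 10 10 10  4  5  5  5  5  7  7  7  7  7 28 25 32 34 34 34 37 37  1  1  1  1  1  9 10 10 12 12 12 48 48 48 43 26 12 10 10
0.825  8  7  1  1  1 37 38 36 36  1  7  5  1  5  5  5  5  5  5  7  7  7 14 27 25 33 34 34 33 37 37  1  1  1  1  1  9 10 10 11 12 47 48 48 43 41 11 11 10 10
0.850  8  1  1  1  1 34 35 40 42  1  1  1  1  1  1  5  5  5  1  1  1  1 15 27 25 25 29 30 32 37  1  1  1  1  1  1  1 10 10 11 11 48 48 48 43 11 11 10 10 10
0.875 30  1  1  1  1 34 35  1 42 42  2  1  1  1  1  1  5  1  1  1  1  7 15 27 25 22 29 38 38 37  1  1  2  2  1  1  1 10 10 11 21 48 48 45 42 11 11 10 10 10
```

```bash
python3 - <<'E'
from m import *
for n in("side","top"):
    w=cloud(n,np.load(f"pics/{n}0d.npy"))
    for lo,hi in((.172,.23),(.203,.23)):
        m=(w[...,0]>.28)&(w[...,0]<.53)&(w[...,1]>-.215)&(w[...,1]<-.09)&(w[...,2]>lo)&(w[...,2]<hi)
        p=w[m];print(n,lo,len(p),cv2.minAreaRect((p[:,:2]*1000).astype(np.float32)),p.max(0).round(3),p.min(0).round(3))
        c=p[:,:2].mean(0);u,s,vt=np.linalg.svd(p[:,:2]-c);print(c.round(3),vt[0].round(3))
        # centreline: per x slice y mid
        for x in np.arange(.32,.5,.02):
            q=p[(abs(p[:,0]-x)<.01)]
            if len(q)>4: print("%.2f %d ymin %.3f ymax %.3f zmax %.3f"%(x,len(q),np.percentile(q[:,1],4),np.percentile(q[:,1],96),q[:,2].max()))
S=cv2.imread("pics/side0.png");T=cv2.imread("pics/top0.png")
def get(I,u,v): return cv2.resize(I[v-30:v+30,u-40:u+40],(400,300),interpolation=cv2.INTER_CUBIC)
cv2.imwrite("pics/z1.png",np.hstack([get(S,275,175),get(T,415,258)]))
# obstacles near L at 0.06<z<0.25
w=np.concatenate([cloud(n,np.load(f"pics/{n}0d.npy")).reshape(-1,3) for n in("side","top")])
q=w[(w[:,2]>.06)&(w[:,2]<.3)&(w[:,0]>.38)&(w[:,0]<.7)&(w[:,1]>.26)&(w[:,1]<.62)]
d=(q[:,:2]-[.493,.42])@np.array([[.7071,-.7071],[.7071,.7071]])  # case coords
m=(abs(d[:,0])<.06)
for a in(1,-1):
    k=m&(d[:,1]*a>.04); print("along y*",a, np.sort((d[k,1]*a))[:5], q[k][np.argsort(d[k,1]*a)[:5]])
E
```

```text
side 0.172 725 ((416.6763000488281, -143.4230194091797), (149.66488647460938, 55.09469985961914), 0.8097021579742432) [ 0.492 -0.116  0.219] [ 0.342 -0.172  0.172]
[ 0.427 -0.14 ] [ 0.999 -0.033]
0.34 12 ymin -0.167 ymax -0.119 zmax 0.214
0.36 80 ymin -0.167 ymax -0.118 zmax 0.217
0.38 84 ymin -0.168 ymax -0.117 zmax 0.218
0.40 82 ymin -0.168 ymax -0.117 zmax 0.219
0.42 144 ymin -0.169 ymax -0.117 zmax 0.217
0.44 67 ymin -0.161 ymax -0.122 zmax 0.211
0.46 58 ymin -0.160 ymax -0.121 zmax 0.212
0.48 195 ymin -0.164 ymax -0.123 zmax 0.214
side 0.203 398 ((416.4971008300781, -143.11106872558594), (149.91990661621094, 53.88469314575195), 1.6732481718063354) [ 0.492 -0.116  0.219] [ 0.342 -0.172  0.203]
[ 0.408 -0.143] [ 1.    -0.002]
0.34 10 ymin -0.167 ymax -0.126 zmax 0.214
0.36 66 ymin -0.168 ymax -0.119 zmax 0.217
0.38 71 ymin -0.168 ymax -0.119 zmax 0.218
0.40 65 ymin -0.167 ymax -0.120 zmax 0.219
0.42 80 ymin -0.168 ymax -0.119 zmax 0.217
0.44 32 ymin -0.155 ymax -0.132 zmax 0.211
0.46 33 ymin -0.157 ymax -0.130 zmax 0.212
0.48 40 ymin -0.156 ymax -0.130 zmax 0.214
top 0.172 1222 ((
[... 640 characters left out ...]
1304321) [ 0.481 -0.119  0.218] [ 0.339 -0.175  0.203]
[ 0.392 -0.146] [-1.    -0.007]
0.34 90 ymin -0.170 ymax -0.123 zmax 0.214
0.36 175 ymin -0.172 ymax -0.122 zmax 0.218
0.38 167 ymin -0.171 ymax -0.122 zmax 0.217
0.40 171 ymin -0.171 ymax -0.121 zmax 0.216
0.42 45 ymin -0.164 ymax -0.126 zmax 0.214
0.44 39 ymin -0.156 ymax -0.135 zmax 0.209
0.46 59 ymin -0.160 ymax -0.132 zmax 0.215
0.48 37 ymin -0.157 ymax -0.133 zmax 0.212
along y* 1 [] []
along y* -1 [0.1385801  0.13872212 0.13896291 0.14107871 0.14234284] [[0.6325987  0.36361496 0.08374575]
 [0.63309679 0.3639122  0.09411434]
 [0.63320043 0.36367531 0.06968551]
 [0.63456115 0.36204381 0.06139245]
 [0.63462034 0.36031523 0.08168893]]
```

View pics/z1.png

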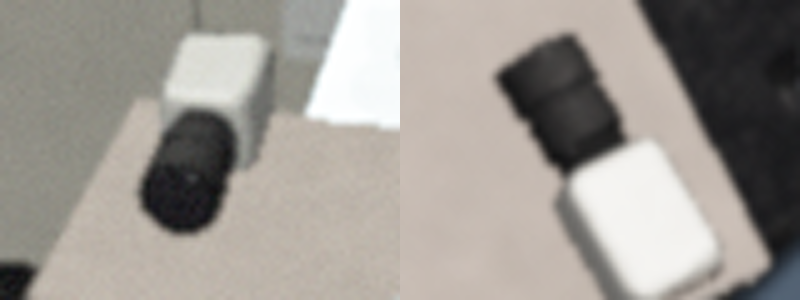

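```bash
cat > pl.py <<'E'
from m import *
from scipy.spatial.transform import Rotation as R
def Rj(deg):
    a=np.radians(deg); z=np.array([np.cos(a),np.sin(a),0]); y=np.array([0,0,-1.]); return np.stack([np.cross(y,z),y,z],1)
def rows(tg):
    s=bot.read_state();p=np.array(s["position"]);M=np.array(s["tcp_rot"])
    for (q,j) in tg:
        d=M.T@(np.array(q)-p)*1000; r=R.from_matrix(M.T@Rj(j)).as_rotvec(degrees=True)
        print(np.round(d).astype(int).tolist(),np.round(r,1).tolist())
def st():
    s=bot.read_state();print(s["time_s"],np.round(s["position"],4),np.round(s["tcp_rot"],3).tolist(),np.round(s["force"],2),s["opening"],np.round(s["joint_positions"],1))
def lidpath(c,yaw,r=.065,ths=(95,80,65,50,35,20,10,0),zend=0):
    a=np.radians(yaw);o=[]
    for t in ths:
        th=np.radians(t); x=.0405-r*np.cos(th)+.014*np.sin(th)+.0095; z=.028+r*np.sin(th)+.014*np.cos(th)
        o.append((c[0]+x*np.cos(a),c[1]+x*np.sin(a),z+.022))
    return o
E
python3 - <<'E'
from pl import *
L=(.491,.417);lp=lidpath(L,44.5)
e=np.array([np.cos(np.radians(44.5)),np.sin(np.radians(44.5)),0])
st=np.array(lp[0])+.02*e
rows([((.272,-.563,.46),-64),((.42,-.2,.46),-60),((.55,.3,.46),-46),((*st[:2],.46),-45.5),((*st[:2],.2),-45.5)])
E
```

```text
[0, -216, 0] [0.1, -0.2, -0.0]
[-291, -216, -262] [0.1, -4.2, -0.0]
[-626, -215, -656] [0.1, -18.2, -0.0]
[-708, -215, -816] [0.1, -18.7, -0.0]
[-708, 45, -815] [0.1, -18.7, -0.0]
```

jog_arm(motion=[0, -216, 0, 0, 0, 0, 0, -216, 0, 0, 0, 0, 0, -216, 0, 0, 0, 0, -291, -216, -262, 0, -4, 0, -291, -216, -262, 0, -4, 0, -291, -216, -262, 0, -4, 0, -291, -216, -262, 0, -4, 0, -291, -216, -262, 0, -4, 0, -291, -216, -262, 0, -4, 0, -626, -215, -656, 0, -18.2, 0, -626, -215, -656, 0, -18.2, 0, -626, -215, -656, 0, -18.2, 0, -626, -215, -656, 0, -18.2, 0, -626, -215, -656, 0, -18.2, 0, -626, -215, -656, 0, -18.2, 0, -626, -215, -656, 0, -18.2, 0, -708, -215, -816, 0, -18.7, 0, -708, -215, -816, 0, -18.7, 0, -708, -215, -816, 0, -18.7, 0, -708, -215, -816, 0, -18.7, 0], gripper=0)

```text
time_s: 2.6
position: [0.5517, 0.4568, 0.4588]
tcp_rot: [[-0.714, -0.001, 0.7], [-0.7, -0.001, -0.714], [0.001, -1.0, 0.0]]
force: [1.2, 0.2, 0.6]
opening: 0.003
```

```bash
python3 - <<'E'
from pl import *
st()
for n in("side","top"):
    p,d=bot.capture(n);cv2.imwrite(f"pics/{n}1.png",p[:,:,::-1]);np.save(f"pics/{n}1d.npy",d)
    w=cloud(n,d)
    m=(abs(w[...,0]-.42)<.08)&(abs(w[...,1]+.35)<.07)&(w[...,2]>.014)&(w[...,2]<.14)
    for a,b in((.014,.035),(.035,.06),(.06,.085),(.085,.12)):
        q=w[m&(w[...,2]>a)&(w[...,2]<b)]
        if len(q)>5: print(n,a,len(q),cv2.minAreaRect((q[:,:2]*1000).astype(np.float32)))
T=cv2.imread("pics/top1.png");S=cv2.imread("pics/side1.png")
def get(I,u,v): return cv2.resize(I[v-30:v+30,u-40:u+40],(400,300),interpolation=cv2.INTER_CUBIC)
cv2.imwrite("pics/z2.png",np.hstack([get(S,213,206),get(T,467,248)]))
L=(.491,.417);lp=lidpath(L,44.5)
e=np.array([np.cos(np.radians(44.5)),np.sin(np.radians(44.5)),0])
s0=np.array(lp[0])+.025*e
rows([((*s0[:2],.46),-45.5),(s0,-45.5)]+[(p,-45.5) for p in lp])
E
```

```text
2.6 [0.5517 0.4568 0.4588] [[-0.714, -0.001, 0.7], [-0.7, -0.001, -0.714], [0.001, -1.0, 0.0]] [1.17 0.16 0.64] 0.003381890370763729 [ 30.7  30.9  48.1  -0.  101.1  76.2]
side 0.014 174 ((405.28460693359375, -346.0355529785156), (53.6827392578125, 92.11075592041016), 82.5482177734375)
side 0.035 122 ((425.0541687011719, -333.7769470214844), (46.29521560668945, 95.1604995727539), 55.53413772583008)
side 0.06 137 ((445.42535400390625, -349.7108459472656), (21.638872146606445, 53.272274017333984), 1.2219090461730957)
side 0.085 180 ((437.1651916503906, -349.7677001953125), (56.27225112915039, 30.838489532470703), 82.20661926269531)
top 0.014 483 ((400.39080810546875, -348.76495361328125), (53.20369338989258, 83.47509002685547), 84.61825561523438)
top 0.035 22 ((421.41009521484375, -342.56903076171875), (34.46925735473633, 60.582435607910156), 85.8038558959961)
top 0.06 23 ((443.8443603515625, -342.5872802734375), (16.095932006835938, 37.73366928100586), 21.487648010253906)
top 0.085 110 ((430.7315368652344, -351.8006896972656), (51.36638641357422, 19.369203567504883), 86.81888580322266)
[-21, -4, -10] [0.2, 0.4, 0.1]
[-22, 342, -9] [0.2, 0.4, 0.1]
[3, 342, -9] [0.2, 0.4, 0.1]
[20, 339, -10] [0.2, 0.4, 0.1]
[37, 341, -10] [0.2, 0.4, 0.1]
[54, 347, -10] [0.2, 0.4, 0.1]
[68, 357, -10] [0.2, 0.4, 0.1]
[79, 371, -10] [0.2, 0.4, 0.1]
[84, 381, -10] [0.2, 0.4, 0.1]
[87, 392, -10] [0.2, 0.4, 0.1]
```

View pics/z2.png

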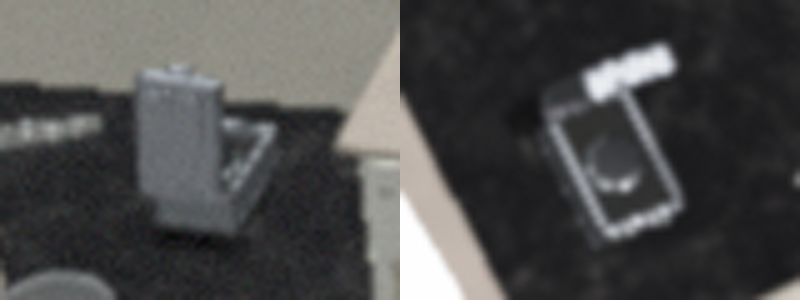

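View pics/side1.png

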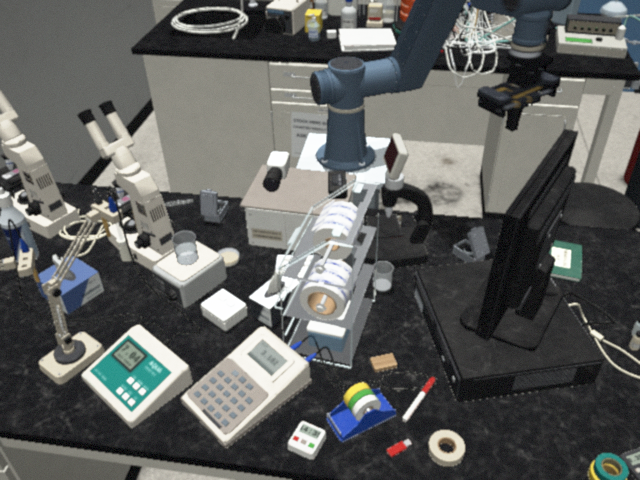

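jog_arm(motion=[-14, 60, -10, 0, 0.4, 0, -14, 200, -10, 0, 0.4, 0, -14, 200, -10, 0, 0.4, 0, -14, 300, -10, 0, 0.4, 0, -14, 300, -10, 0, 0.4, 0, -14, 342, -10, 0, 0.4, 0, -14, 342, -10, 0, 0.4, 0, -5, 342, -10, 0, 0.4, 0, 3, 342, -10, 0, 0.4, 0, 12, 340, -10, 0, 0.4, 0, 20, 339, -10, 0, 0.4, 0])

```text
time_s: 4.08
position: [0.5305, 0.4478, 0.1221]
tcp_rot: [[-0.718, 0.002, 0.696], [-0.696, 0.001, -0.718], [-0.002, -1.0, 0.0]]
force: [0.1, -0.2, -0.2]
opening: 0.007
```

```bash
python3 - <<'E'
from pl import *
st()
p,d=bot.capture("side");cv2.imwrite("pics/side2.png",p[100:340,350:,::-1].repeat(2,0).repeat(2,1))
L=(.491,.417);lp=lidpath(L,44.5)
rows([(p,-45.5) for p in lp])
E
```

```text
4.075 [0.5305 0.4478 0.1221] [[-0.718, 0.002, 0.696], [-0.696, 0.001, -0.718], [-0.002, -1.0, 0.0]] [ 0.09 -0.24 -0.17] 0.006668600783446587 [31.  43.4 76.9 -0.  59.6 76.9]
[-21, 8, -6] [-0.0, -0.4, 0.0]
[-4, 5, -6] [-0.0, -0.4, 0.0]
[13, 7, -5] [-0.0, -0.4, 0.0]
[30, 13, -5] [-0.0, -0.4, 0.0]
[44, 23, -5] [-0.0, -0.4, 0.0]
[55, 36, -5] [-0.0, -0.4, 0.0]
[60, 47, -5] [-0.0, -0.4, 0.0]
[63, 58, -5] [-0.0, -0.4, 0.0]
```

View pics/side2.png

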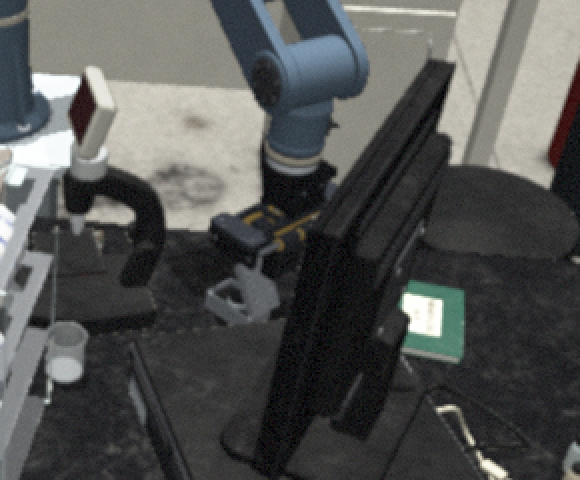

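jog_arm(motion=[9, 1, 0, 0, 0, 0, 17, 2, 0, 0, 0, 0, 26, 5, 0, 0, 0, 0, 34, 8, 0, 0, 0, 0, 41, 13, 0, 0, 0, 0, 48, 18, 0, 0, 0, 0, 54, 24, 0, 0, 0, 0, 59, 31, 0, 0, 0, 0, 62, 37, 0, 0, 0, 0, 65, 42, 0, 0, 0, 0, 68, 46, 0, 0, 0, 0, 72, 50, 0, 0, 0, 0, 74, 53, 0, 0, 0, 0, 74, 55, 0, 0, 0, 0, 74, 55, 0, 0, 0, 0])

```text
time_s: 6.0
position: [0.4775, 0.3966, 0.0654]
tcp_rot: [[-0.718, -0.0, 0.696], [-0.696, 0.0, -0.718], [0.0, -1.0, -0.0]]
force: [0.6, -0.5, -0.5]
opening: 0.005
```

```bash
python3 - <<'E'
from pl import *
st()
p,d=bot.capture("side");cv2.imwrite("pics/side3.png",p[100:340,350:,::-1].repeat(2,0).repeat(2,1))
st()
E
```

```text
6.0 [0.4775 0.3966 0.0654] [[-0.718, -0.0, 0.696], [-0.696, 0.0, -0.718], [0.0, -1.0, -0.0]] [ 0.6  -0.52 -0.55] 0.00471441110055069 [29.4 43.5 89.9  0.  46.6 75.3]
6.05 [0.4776 0.3966 0.0656] [[-0.719, 0.0, 0.696], [-0.696, 0.0, -0.719], [-0.0, -1.0, 0.0]] [0.15 0.36 0.14] 0.004594628245576639 [29.4 43.5 89.9  0.  46.6 75.3]
```

View pics/side3.png

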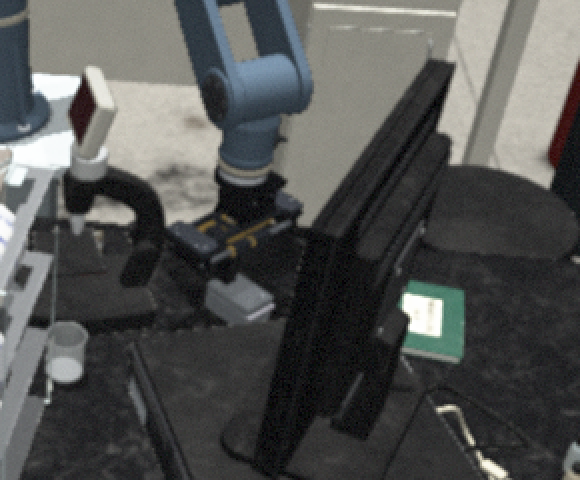

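jog_arm(motion=[0, 1, 0, 0, 0, 0, 0, 2, 0, 0, 0, 0, 0, 3, 0, 0, 0, 0, 0, 4, 0, 0, 0, 0, 0, 4, 0, 0, 0, 0, 0, 4, 0, 0, 0, 0])

```text
time_s: 6.8
position: [0.4776, 0.3966, 0.0639]
tcp_rot: [[-0.718, 0.001, 0.696], [-0.696, 0.0, -0.718], [-0.001, -1.0, 0.0]]
force: [-2.6, -2.2, 12.3]
opening: 0.004
```

jog_arm(motion=[0, -20, 0, 0, 0, 0, 0, -60, 0, 0, 0, 0, 0, -60, 0, 0, 0, 0, 0, -60, 0, 0, 0, 0], gripper=1)

```text
time_s: 7.3
position: [0.4773, 0.3965, 0.1218]
tcp_rot: [[-0.718, 0.0, 0.696], [-0.696, 0.0, -0.718], [-0.0, -1.0, 0.0]]
force: [-1.1, 0.7, -0.8]
opening: 0.377
```

```bash
python3 - <<'E'
from pl import *
st()
for n in("side","top"):
    p,d=bot.capture(n);cv2.imwrite(f"pics/{n}4.png",p[:,:,::-1])
    w=cloud(n,d)
    m=(abs(w[...,0]-.49)<.08)&(abs(w[...,1]-.417)<.08)
    for a,b in((.012,.05),(.034,.05)):
        q=w[m&(w[...,2]>a)&(w[...,2]<b)]
        if len(q)>5: print(n,a,len(q),cv2.minAreaRect((q[:,:2]*1000).astype(np.float32)),q.mean(0).round(3))
    u,v=proj(n,[.491,.417,.042])[0].astype(int);print(u,v)
    cv2.imwrite(f"pics/z4{n}.png",cv2.resize(p[v-40:v+40,u-50:u+50,::-1],None,fx=5,fy=5))
a=cv2.imread("pics/z4side.png");b=cv2.imread("pics/z4top.png");cv2.imwrite("pics/z4.png",cv2.resize(np.hstack([a,b]),(800,320)))
E
```

```text
7.3 [0.4773 0.3965 0.1218] [[-0.718, 0.0, 0.696], [-0.696, 0.0, -0.718], [-0.0, -1.0, 0.0]] [-1.13  0.69 -0.79] 0.37696101141742755 [29.4 38.7 88.5 -0.  52.8 75.3]
side 0.012 591 ((496.3667297363281, 417.6778869628906), (89.50303649902344, 58.87153625488281), 46.160430908203125) [0.503 0.416 0.037]
side 0.034 400 ((495.540283203125, 418.3691711425781), (89.59162902832031, 57.54319763183594), 44.18442916870117) [0.498 0.418 0.043]
469 244
210 339
```

View pics/z4.png

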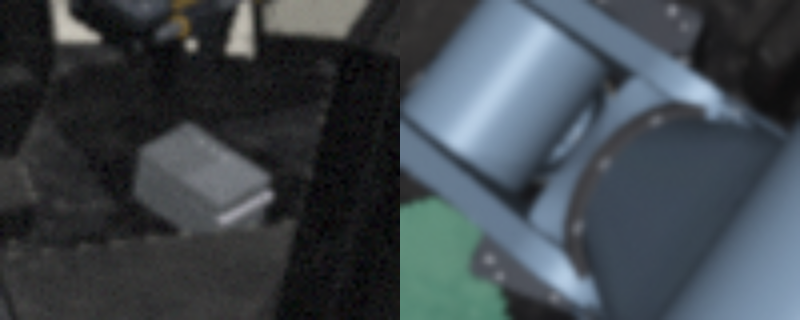

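```bash
python3 - <<'E'
from pl import *
rows([((.492,.4165,.125),-45.5),((.492,.4165,.032),-45.5)])
E
```

```text
[-25, -4, -4] [0.0, -0.4, 0.1]
[-25, 89, -4] [0.0, -0.4, 0.1]
```

jog_arm(motion=[-12, 0, -2, 0, 0, 0, -25, 0, -4, 0, 0, 0, -25, 0, -4, 0, 0, 0, -25, 0, -4, 0, 0, 0, -25, 0, -4, 0, 0, 0, -25, 0, -4, 0, 0, 0, -25, 25, -4, 0, 0, 0, -25, 50, -4, 0, 0, 0, -25, 70, -4, 0, 0, 0, -25, 88, -4, 0, 0, 0, -25, 88, -4, 0, 0, 0, -25, 88, -4, 0, 0, 0])

```text
time_s: 8.9
position: [0.4931, 0.4171, 0.034]
tcp_rot: [[-0.719, 0.001, 0.696], [-0.696, 0.001, -0.719], [-0.001, -1.0, 0.0]]
force: [0.4, -0.5, -0.2]
opening: 1.0
```

```bash
python3 - <<'E'
from pl import *
st()
p,d=bot.capture("side");cv2.imwrite("pics/side5.png",p[140:300,380:560,::-1].repeat(4,0).repeat(4,1)[:600])
E
```

```text
8.9 [0.4931 0.4171 0.034 ] [[-0.719, 0.001, 0.696], [-0.696, 0.001, -0.719], [-0.001, -1.0, 0.0]] [ 0.4  -0.47 -0.18] 0.9996960086288451 [30.3 47.5 86.5  0.  45.9 76.3]
```

View pics/side5.png

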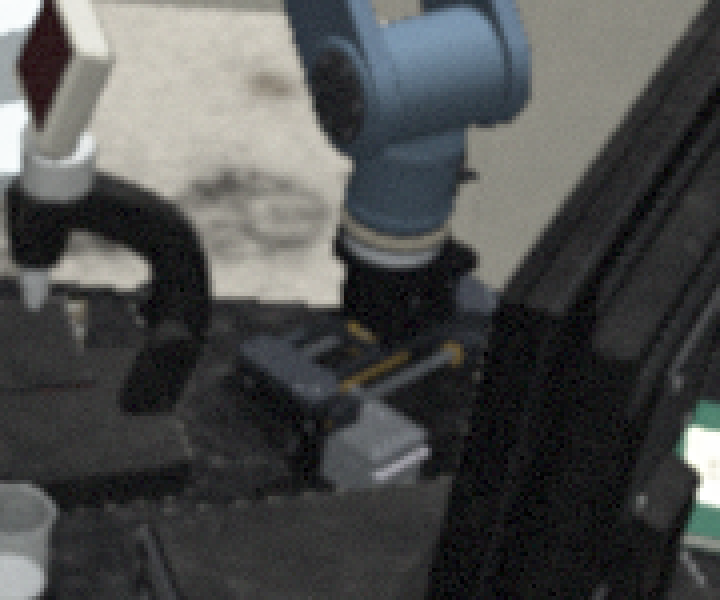

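Straddling the case. Close.

jog_arm(motion=[0, 0, 0, 0, 0, 0, 0, 0, 0, 0, 0, 0, 0, 0, 0, 0, 0, 0, 0, 0, 0, 0, 0, 0, 0, 0, 0, 0, 0, 0, 0, 0, 0, 0, 0, 0, 0, 0, 0, 0, 0, 0], gripper=0.3)

```text
time_s: 9.82
position: [0.4927, 0.4167, 0.0336]
tcp_rot: [[-0.718, 0.0, 0.696], [-0.696, -0.0, -0.718], [0.0, -1.0, 0.0]]
force: [-0.2, -0.0, 0.9]
opening: 0.57
```

jog_arm(motion=[0, -5, 0, 0, 0, 0, 0, -15, 0, 0, 0, 0, 0, -30, 0, 0, 0, 0, 0, -50, 0, 0, 0, 0, 0, -70, 0, 0, 0, 0, 0, -80, 0, 0, 0, 0, 0, -80, 0, 0, 0, 0, 0, -80, 0, 0, 0, 0, 0, -80, 0, 0, 0, 0, 0, -80, 0, 0, 0, 0])

```text
time_s: 11.08
position: [0.4923, 0.4166, 0.1128]
tcp_rot: [[-0.719, -0.001, 0.695], [-0.695, -0.001, -0.719], [0.001, -1.0, -0.0]]
force: [0.1, 0.4, -2.4]
opening: 0.573
```

```bash
python3 - <<'E'
from pl import *
st();f=[]
for i in range(6):
    p,d=bot.capture("side"); f.append(bot.read_state()["force"])
print(np.round(f,2),np.mean(f,0));st()
cv2.imwrite("pics/side6.png",p[140:290,380:560,::-1].repeat(4,0).repeat(4,1))
E
```

```text
11.075 [0.4923 0.4166 0.1128] [[-0.719, -0.001, 0.695], [-0.695, -0.001, -0.719], [0.001, -1.0, -0.0]] [ 0.14  0.38 -2.4 ] 0.5730230204161252 [30.3 40.9 85.   0.  54.2 76.3]
[[-0.08  0.61 -1.97]
 [-0.45 -0.3  -1.49]
 [ 0.42 -0.71 -1.05]
 [-0.58 -0.51 -2.68]
 [ 0.12  0.68 -2.08]
 [-0.32  0.38 -1.84]] [-0.14835247  0.02620087 -1.85126182]
11.375 [0.4926 0.4168 0.1134] [[-0.718, -0.0, 0.696], [-0.696, -0.0, -0.718], [0.0, -1.0, -0.0]] [-0.32  0.38 -1.84] 0.5706395464608736 [30.3 40.9 84.9  0.  54.2 76.3]
```

View pics/side6.png

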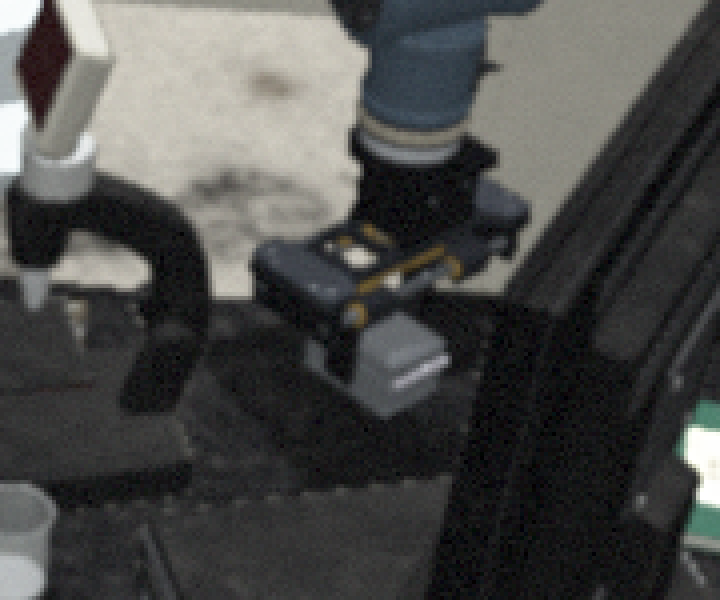

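jog_arm(motion=[0, 20, 0, 0, 0, 0, 0, 40, 0, 0, 0, 0, 0, 55, 0, 0, 0, 0, 0, 65, 0, 0, 0, 0, 0, 72, 0, 0, 0, 0, 0, 76, 0, 0, 0, 0, 0, 78, 0, 0, 0, 0, 0, 80, 0, 0, 0, 0, 0, 80, 0, 0, 0, 0, 0, 80, 0, 0, 0, 0])

```text
time_s: 12.62
position: [0.4928, 0.4169, 0.0339]
tcp_rot: [[-0.718, 0.0, 0.696], [-0.696, 0.0, -0.718], [-0.0, -1.0, 0.0]]
force: [0.4, 0.3, -2.5]
opening: 0.569
```

jog_arm(motion=[0, 0, 0, 0, 0, 0, 0, 0, 0, 0, 0, 0, 0, 0, 0, 0, 0, 0, 0, 0, 0, 0, 0, 0, 0, 0, 0, 0, 0, 0, 0, 0, 0, 0, 0, 0, 0, 0, 0, 0, 0, 0], gripper=1)

```text
time_s: 13.5
position: [0.4926, 0.4168, 0.0335]
tcp_rot: [[-0.718, -0.0, 0.696], [-0.696, -0.0, -0.718], [0.0, -1.0, -0.0]]
force: [-0.2, 0.5, -0.3]
opening: 0.996
```

jog_arm(motion=[0, -10, 0, 0, 0, 0, 0, -30, 0, 0, 0, 0, 0, -60, 0, 0, 0, 0, 0, -120, 0, 0, 0, 0, 0, -200, 0, 0, 0, 0, 0, -300, 0, 0, 0, 0, 0, -430, 0, 0, 0, 0, 0, -430, 0, 0, 0, 0, 0, -430, 0, 0, 0, 0, 0, -430, 0, 0, 0, 0])

```text
time_s: 14.75
position: [0.4936, 0.4176, 0.4728]
tcp_rot: [[-0.718, 0.014, 0.696], [-0.696, 0.008, -0.718], [-0.016, -1.0, 0.004]]
force: [0.7, 0.3, -0.2]
opening: 0.996
```

```bash
python3 - <<'E'
from pl import *
st()
for n in("side","top"):
    p,d=bot.capture(n);cv2.imwrite(f"pics/{n}7.png",p[:,:,::-1])
    w=cloud(n,d)
    m=(abs(w[...,0]-.49)<.08)&(abs(w[...,1]-.417)<.08)
    for a,b in((.012,.05),(.034,.05)):
        q=w[m&(w[...,2]>a)&(w[...,2]<b)]
        if len(q)>5: print(n,a,len(q),cv2.minAreaRect((q[:,:2]*1000).astype(np.float32)),q.mean(0).round(3))
    u,v=proj(n,[.491,.417,.042])[0].astype(int)
    cv2.imwrite(f"pics/z7{n}.png",cv2.resize(p[v-40:v+40,u-50:u+50,::-1],None,fx=4,fy=4))
a=cv2.imread("pics/z7side.png");b=cv2.imread("pics/z7top.png");cv2.imwrite("pics/z7.png",np.hstack([a,b]))
f=ray("top",[(483,259),(469,265.4),(457.4,241.6),(472.6,235.6)],.028);print("R",f.round(3))
RR=(.408,-.348)
E
```

```text
14.75 [0.4936 0.4176 0.4728] [[-0.718, 0.014, 0.696], [-0.696, 0.008, -0.718], [-0.016, -1.0, 0.004]] [ 0.66  0.32 -0.21] 0.9959486035781591 [30.3 22.9 59.3  0.  96.9 76.3]
side 0.012 591 ((495.32037353515625, 419.8216247558594), (87.9639892578125, 60.47500228881836), 44.360565185546875) [0.502 0.417 0.037]
side 0.034 405 ((495.6796875, 420.5708923339844), (86.40243530273438, 59.90607833862305), 44.360565185546875) [0.498 0.418 0.043]
R [[ 0.359 -0.369  0.028]
 [ 0.361 -0.323  0.028]
 [ 0.437 -0.331  0.028]
 [ 0.433 -0.379  0.028]]
```

View pics/z7.png

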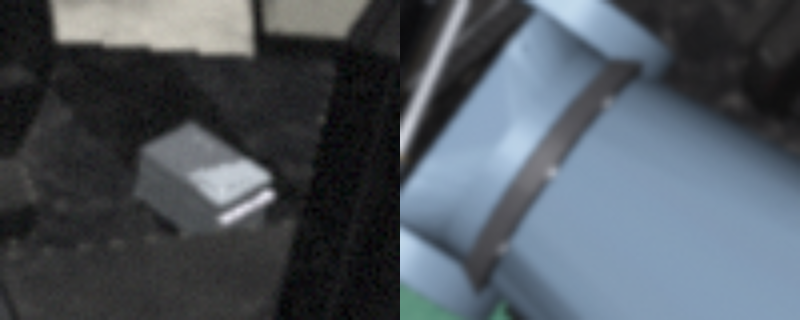

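```bash
python3 - <<'E'
from pl import *
C=(.398,-.350);lp=lidpath(C,-6)
e=np.array([np.cos(np.radians(-6)),np.sin(np.radians(-6)),0]);s0=np.array(lp[0])+.015*e
rows([((*s0[:2],.47),-96),(s0,-96)]+[(p,-96) for p in lp]);print(s0)
E
```

```text
[546, -6, 550] [0.0, 50.1, -0.2]
[547, 351, 550] [0.0, 50.1, -0.2]
[557, 351, 538] [0.0, 50.1, -0.2]
[568, 348, 525] [0.0, 50.1, -0.2]
[579, 349, 512] [0.0, 50.1, -0.2]
[590, 355, 500] [0.0, 50.1, -0.2]
[599, 365, 489] [0.0, 50.1, -0.2]
[606, 379, 480] [0.0, 50.1, -0.2]
[609, 389, 476] [0.0, 50.1, -0.2]
[612, 400, 473] [0.0, 50.1, -0.2]
[ 0.48214834 -0.35884435  0.11353247]
```

jog_arm(motion=[546, 0, 550, 0, 50, 0, 546, 0, 550, 0, 50, 0, 546, 0, 550, 0, 50, 0, 546, 0, 550, 0, 50, 0, 546, 0, 550, 0, 50, 0, 546, 0, 550, 0, 50, 0, 546, 0, 550, 0, 50, 0, 546, 0, 550, 0, 50, 0, 546, 0, 550, 0, 50, 0, 546, 0, 550, 0, 50, 0, 546, 0, 550, 0, 50, 0, 546, 0, 550, 0, 50, 0, 546, 0, 550, 0, 50, 0, 546, 0, 550, 0, 50, 0, 546, 0, 550, 0, 50, 0, 546, 0, 550, 0, 50, 0], gripper=0)

```text
time_s: 16.85
position: [0.4832, -0.3561, 0.464]
tcp_rot: [[-0.995, 0.0, -0.101], [0.101, 0.0, -0.995], [-0.0, -1.0, -0.0]]
force: [0.6, 0.6, 0.0]
opening: 0.009
```

```bash
python3 - <<'E'
from pl import *
st()
for n in("side","top"):
    p,d=bot.capture(n);cv2.imwrite(f"pics/{n}8.png",p[:,:,::-1])
    w=cloud(n,d)
    m=(abs(w[...,0]-.49)<.08)&(abs(w[...,1]-.417)<.08)
    for a,b in((.012,.05),(.034,.05)):
        q=w[m&(w[...,2]>a)&(w[...,2]<b)]
        if len(q)>5: print(n,a,len(q),cv2.minAreaRect((q[:,:2]*1000).astype(np.float32)),q.mean(0).round(3))
C=(.398,-.350);lp=lidpath(C,-6)
e=np.array([np.cos(np.radians(-6)),np.sin(np.radians(-6)),0]);s0=np.array(lp[0])+.015*e
rows([((*s0[:2],.46),-96),(s0,-96)]+[(p,-96) for p in lp]);print(s0)
E
```

```text
16.85 [ 0.4832 -0.3561  0.464 ] [[-0.995, 0.0, -0.101], [0.101, 0.0, -0.995], [-0.0, -1.0, -0.0]] [0.63 0.65 0.04] 0.008761897324281911 [-47.1  18.9  66.6   0.   94.5  48.7]
side 0.012 582 ((496.3082275390625, 418.1080322265625), (87.1340103149414, 56.836570739746094), 44.60004425048828) [0.502 0.417 0.037]
side 0.034 397 ((496.3082275390625, 418.1080322265625), (87.1340103149414, 56.836570739746094), 44.60004425048828) [0.498 0.419 0.043]
top 0.012 589 ((488.4856872558594, 417.1510925292969), (86.64872741699219, 50.25294494628906), 45.44384002685547) [0.486 0.416 0.041]
top 0.034 542 ((486.74932861328125, 415.4197998046875), (81.45649719238281, 50.110069274902344), 44.97284698486328) [0.487 0.416 0.042]
[1, 4, 2] [-0.0, 0.2, -0.0]
[1, 351, 2] [-0.0, 0.2, -0.0]
[16, 351, 2] [-0.0, 0.2, -0.0]
[33, 348, 2] [-0.0, 0.2, -0.0]
[50, 349, 2] [-0.0, 0.2, -0.0]
[67, 355, 2] [-0.0, 0.2, -0.0]
[81, 365, 2] [-0.0, 0.2, -0.0]
[92, 379, 2] [-0.0, 0.2, -0.0]
[97, 389, 2] [-0.0, 0.2, -0.0]
[101, 400, 2] [-0.0, 0.2, -0.0]
[ 0.48214834 -0.35884435  0.11353247]
```

View pics/side8.png

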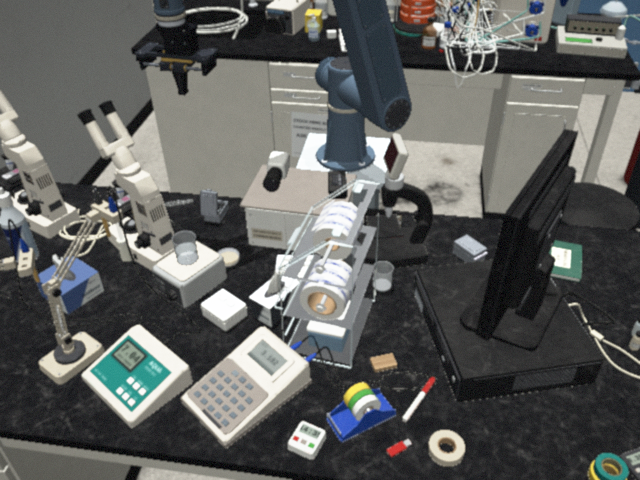

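jog_arm(motion=[0, 60, 2, 0, 0, 0, 0, 180, 2, 0, 0, 0, 0, 240, 2, 0, 0, 0, 0, 300, 2, 0, 0, 0, 0, 330, 2, 0, 0, 0, 0, 351, 2, 0, 0, 0, 0, 351, 2, 0, 0, 0, 0, 351, 2, 0, 0, 0, 8, 351, 2, 0, 0, 0, 16, 351, 2, 0, 0, 0, 25, 350, 2, 0, 0, 0, 33, 348, 2, 0, 0, 0])

```text
time_s: 18.45
position: [0.4491, -0.3567, 0.116]
tcp_rot: [[-0.995, 0.0, -0.104], [0.104, -0.0, -0.995], [-0.0, -1.0, 0.0]]
force: [0.5, -0.2, 0.1]
opening: 0.006
```

```bash
python3 - <<'E'
from pl import *
st()
p,d=bot.capture("side");cv2.imwrite("pics/side9.png",p[100:250,120:310,::-1].repeat(4,0).repeat(4,1))
E
```

```text
18.45 [ 0.4491 -0.3567  0.116 ] [[-0.995, 0.0, -0.104], [0.104, -0.0, -0.995], [-0.0, -1.0, 0.0]] [ 0.46 -0.16  0.08] 0.005554481280277538 [-49.6  36.4  95.8   0.   47.7  46.3]
```

View pics/side9.png

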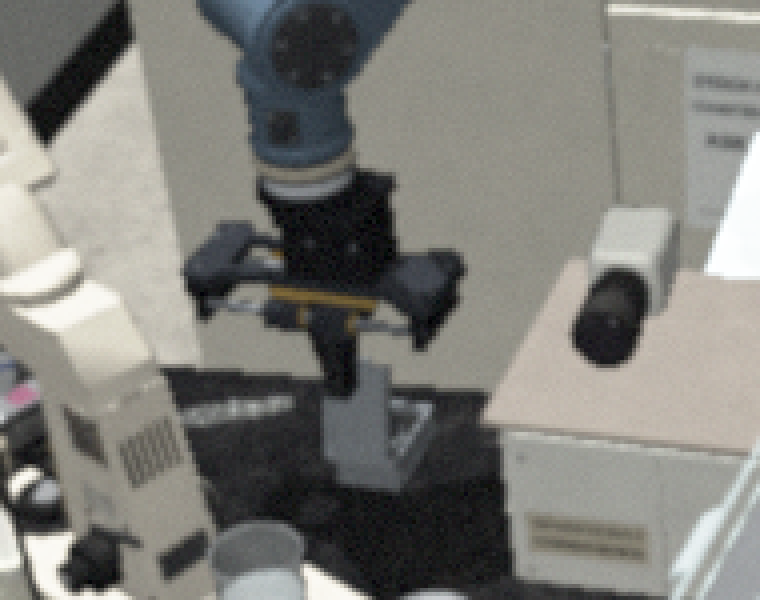

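jog_arm(motion=[9, 1, -2, 0, 0, 0, 17, 2, -3, 0, 0, 0, 26, 5, -4, 0, 0, 0, 34, 8, -4, 0, 0, 0, 41, 13, -4, 0, 0, 0, 48, 18, -4, 0, 0, 0, 54, 24, -4, 0, 0, 0, 59, 31, -4, 0, 0, 0, 62, 37, -4, 0, 0, 0, 65, 42, -4, 0, 0, 0, 68, 46, -4, 0, 0, 0, 72, 50, -4, 0, 0, 0, 74, 53, -4, 0, 0, 0, 74, 55, -4, 0, 0, 0, 74, 56, -4, 0, 0, 0, 74, 57, -4, 0, 0, 0, 74, 57, -4, 0, 0, 0])

```text
time_s: 20.62
position: [0.3774, -0.3453, 0.0629]
tcp_rot: [[-0.995, 0.003, -0.103], [0.103, -0.003, -0.995], [-0.003, -1.0, 0.002]]
force: [-1.4, 5.7, 35.2]
opening: 0.006
```

jog_arm(motion=[0, -20, 0, 0, 0, 0, -10, -55, -2, 0, 0, 0, -20, -55, -2, 0, 0, 0, -20, -55, -2, 0, 0, 0, -20, -55, -2, 0, 0, 0, -20, -55, -2, 0, 0, 0], gripper=1)

```text
time_s: 21.38
position: [0.396, -0.3445, 0.1125]
tcp_rot: [[-0.995, -0.002, -0.104], [0.104, 0.002, -0.995], [0.002, -1.0, -0.002]]
force: [0.8, -0.1, -0.6]
opening: 0.604
```

```bash
python3 - <<'E'
from pl import *
st()
for n in("side","top"):
    p,d=bot.capture(n);cv2.imwrite(f"pics/{n}10.png",p[:,:,::-1])
    w=cloud(n,d)
    m=(abs(w[...,0]-.4)<.08)&(abs(w[...,1]+.35)<.07)
    for a,b in((.012,.05),(.034,.05)):
        q=w[m&(w[...,2]>a)&(w[...,2]<b)]
        if len(q)>5: print(n,a,len(q),cv2.minAreaRect((q[:,:2]*1000).astype(np.float32)),q.mean(0).round(3))
    if n=="side": cv2.imwrite("pics/z10.png",p[100:250,120:310,::-1].repeat(4,0).repeat(4,1))
E
```

```text
21.375 [ 0.396  -0.3445  0.1125] [[-0.995, -0.002, -0.104], [0.104, 0.002, -0.995], [0.002, -1.0, -0.002]] [ 0.77 -0.13 -0.56] 0.6041525860837816 [-53.2  34.2 102.9  -0.   43.1  42.7]
side 0.012 439 ((405.9085693359375, -347.55255126953125), (55.97920227050781, 95.19511413574219), 88.37263488769531) [ 0.413 -0.343  0.037]
side 0.034 290 ((404.1585998535156, -346.9336853027344), (55.81223678588867, 91.07160186767578), 89.19963073730469) [ 0.407 -0.345  0.044]
```

View pics/z10.png

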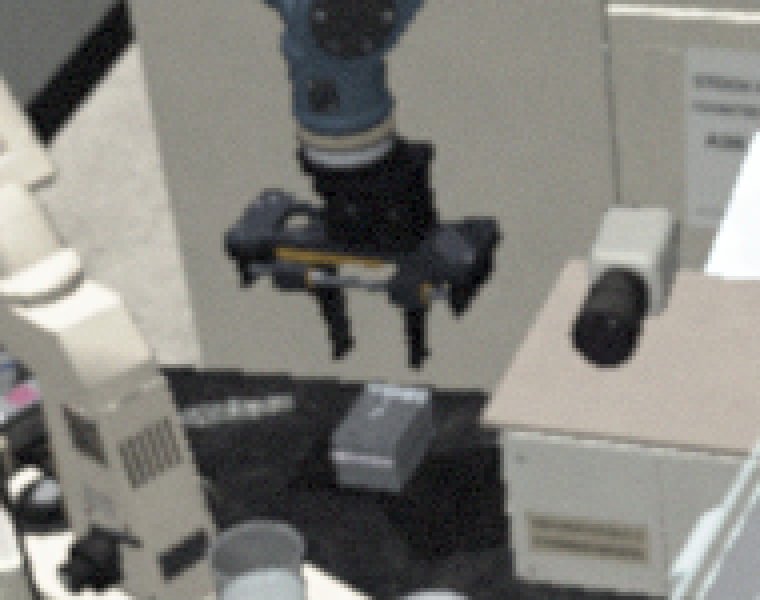

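View pics/top10.png

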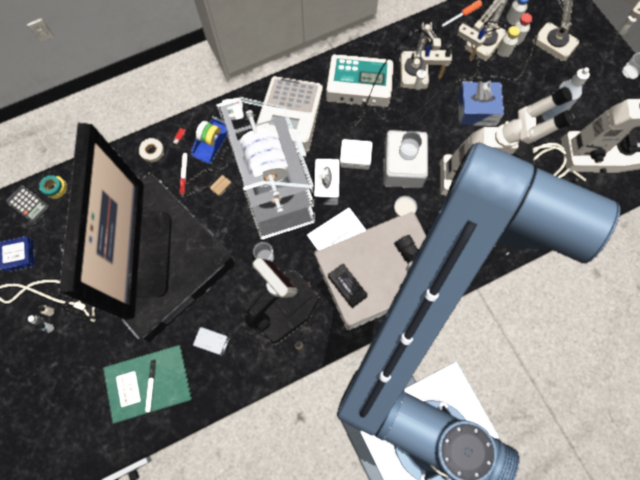

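jog_arm(motion=[-4, 0, 3, 0, 0, 0, -4, 0, 3, 0, 0, 0, -4, 0, 3, 0, 0, 0, -4, 0, 3, 0, 0, 0, -4, 25, 3, 0, 0, 0, -4, 50, 3, 0, 0, 0, -4, 66, 3, 0, 0, 0, -4, 76, 3, 0, 0, 0, -4, 76, 3, 0, 0, 0, -4, 76, 3, 0, 0, 0])

```text
time_s: 22.72
position: [0.4007, -0.3489, 0.038]
tcp_rot: [[-0.995, 0.001, -0.103], [0.103, -0.001, -0.995], [-0.001, -1.0, 0.001]]
force: [-0.2, 0.1, -0.0]
opening: 1.002
```

```bash
python3 - <<'E'
from pl import *
st()
p,d=bot.capture("side");cv2.imwrite("pics/z11.png",p[100:250,120:310,::-1].repeat(4,0).repeat(4,1))
E
```

```text
22.725 [ 0.4007 -0.3489  0.038 ] [[-0.995, 0.001, -0.103], [0.103, -0.001, -0.995], [-0.001, -1.0, 0.001]] [-0.21  0.14 -0.04] 1.0017853923881854 [-53.1  42.2 103.8   0.   34.   42.8]
```

View pics/z11.png

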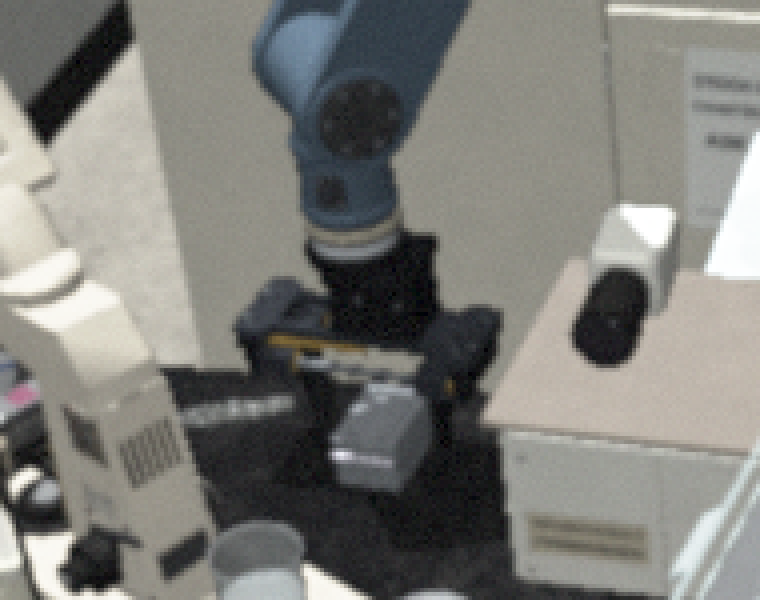

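Straddling again; lower 4 mm, close, then lift.

jog_arm(motion=[0, 4, 0, 0, 0, 0, 0, 4, 0, 0, 0, 0, 0, 4, 0, 0, 0, 0, 0, 4, 0, 0, 0, 0, 0, 4, 0, 0, 0, 0, 0, 4, 0, 0, 0, 0, 0, 4, 0, 0, 0, 0, 0, 4, 0, 0, 0, 0], gripper=0.3)

```text
time_s: 23.78
position: [0.4005, -0.3486, 0.0336]
tcp_rot: [[-0.995, 0.0, -0.103], [0.103, -0.0, -0.995], [-0.0, -1.0, 0.0]]
force: [-0.4, -0.1, 0.5]
opening: 0.57
```

jog_arm(motion=[0, -5, 0, 0, 0, 0, 0, -15, 0, 0, 0, 0, 0, -30, 0, 0, 0, 0, 0, -50, 0, 0, 0, 0, 0, -70, 0, 0, 0, 0, 0, -80, 0, 0, 0, 0, 0, -80, 0, 0, 0, 0, 0, -80, 0, 0, 0, 0, 0, -80, 0, 0, 0, 0])

```text
time_s: 24.9
position: [0.4001, -0.3481, 0.1128]
tcp_rot: [[-0.995, -0.001, -0.103], [0.103, 0.001, -0.995], [0.001, -1.0, -0.001]]
force: [0.1, 0.6, -4.0]
opening: 0.579
```

```bash
python3 - <<'E'
from pl import *
st();f=[]
for i in range(6):
    p,d=bot.capture("side"); f.append(bot.read_state()["force"])
print(np.mean(f,0));st()
cv2.imwrite("pics/z12.png",p[100:250,120:310,::-1].repeat(4,0).repeat(4,1))
E
```

```text
24.9 [ 0.4001 -0.3481  0.1128] [[-0.995, -0.001, -0.103], [0.103, 0.001, -0.995], [0.001, -1.0, -0.001]] [ 0.12  0.64 -3.96] 0.5787024877866831 [-53.1  34.4 102.1  -0.   43.5  42.8]
[ 0.19600134  0.19036496 -3.37863146]
25.2 [ 0.4004 -0.3485  0.1133] [[-0.995, -0.0, -0.103], [0.103, 0.0, -0.995], [0.0, -1.0, -0.0]] [ 1.09  0.13 -3.03] 0.5716355846537942 [-53.1  34.4 102.1  -0.   43.5  42.8]
```

View pics/z12.png

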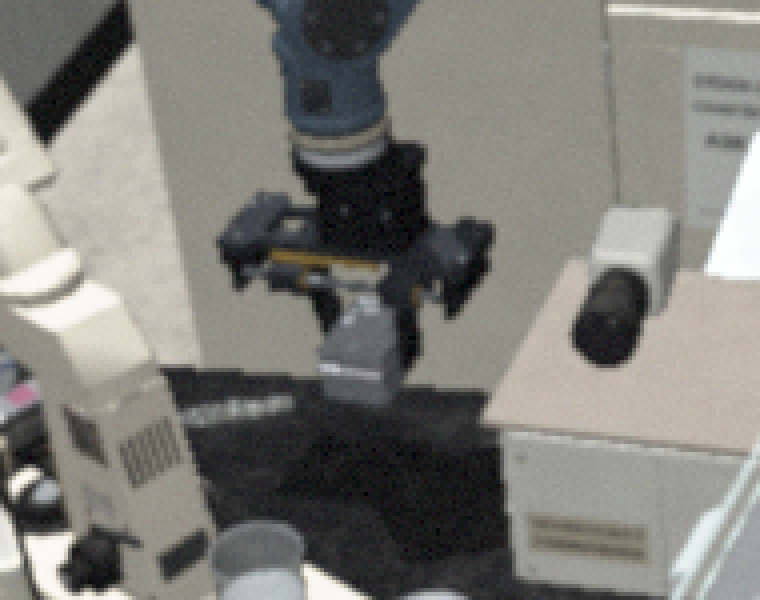

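```bash
python3 - <<'E'
from pl import *
rows([((.4004,-.3485,.30),-95.9),((.626,-.144,.30),-90),((.626,-.144,.2025),-90)])
E
```

```text
[0, -187, 0] [0.0, -0.0, 0.0]
[-203, -187, -227] [0.0, -5.9, 0.0]
[-203, -89, -227] [0.0, -5.9, 0.0]
```

jog_arm(motion=[0, -25, 0, 0, 0, 0, 0, -65, 0, 0, 0, 0, 0, -110, 0, 0, 0, 0, 0, -155, 0, 0, 0, 0, -15, -187, -17, 0, -0.5, 0, -45, -187, -50, 0, -1.5, 0, -75, -187, -84, 0, -2.5, 0, -105, -187, -118, 0, -3.5, 0, -135, -187, -151, 0, -4.5, 0, -165, -187, -185, 0, -5.5, 0, -190, -187, -213, 0, -5.9, 0, -203, -187, -227, 0, -5.9, 0, -203, -187, -227, 0, -5.9, 0, -203, -165, -227, 0, -5.9, 0, -203, -140, -227, 0, -5.9, 0, -203, -115, -227, 0, -5.9, 0, -203, -97, -227, 0, -5.9, 0, -203, -89, -227, 0, -5.9, 0, -203, -89, -227, 0, -5.9, 0, -203, -89, -227, 0, -5.9, 0])

```text
time_s: 27.7
position: [0.6265, -0.1441, 0.2036]
tcp_rot: [[-1.0, 0.002, -0.001], [0.001, -0.001, -1.0], [-0.002, -1.0, 0.001]]
force: [0.2, 0.6, -3.7]
opening: 0.569
```

```bash
python3 - <<'E'
from pl import *
st()
for n in("side","top"):
    p,d=bot.capture(n);cv2.imwrite(f"pics/{n}13.png",p[:,:,::-1])
    w=cloud(n,d)
    m=(abs(w[...,0]-.625)<.08)&(abs(w[...,1]+.144)<.035)&(w[...,2]>.155)&(w[...,2]<.217)
    q=w[m]
    if len(q)>5: print(n,len(q),cv2.minAreaRect((q[:,:2]*1000).astype(np.float32)),q.min(0).round(3),q.max(0).round(3),np.percentile(q[:,2],[2,98]))
    m=(abs(w[...,0]-.49)<.08)&(abs(w[...,1]-.417)<.08)&(w[...,2]>.034)&(w[...,2]<.06);q=w[m]
    if len(q)>5: print("L",n,cv2.minAreaRect((q[:,:2]*1000).astype(np.float32)),q[:,2].max())
    m=(w[...,0]>.45)&(w[...,0]<.53)&(abs(w[...,1]+.145)<.04)&(w[...,2]>.165)&(w[...,2]<.23);q=w[m]
    if len(q): print("lens",n,len(q),q.min(0).round(3),q.max(0).round(3))
    if n=="side": cv2.imwrite("pics/z13.png",p[100:250,180:370,::-1].repeat(4,0).repeat(4,1))
E
```

```text
27.7 [ 0.6265 -0.1441  0.2036] [[-1.0, 0.002, -0.001], [0.001, -0.001, -1.0], [-0.002, -1.0, 0.001]] [ 0.2   0.64 -3.71] 0.5687687397788466 [-22.9  34.1  81.8  -0.   64.   67.1]
side 626 ((610.8212280273438, -143.14877319335938), (68.1620101928711, 129.93252563476562), 89.67384338378906) [ 0.546 -0.177  0.156] [ 0.676 -0.109  0.217] [0.16825737 0.21673363]
L side ((493.62371826171875, 420.0528869628906), (87.85601806640625, 59.73012924194336), 43.58552932739258) 0.0531839807903729
lens side 3 [ 0.452 -0.131  0.202] [ 0.456 -0.129  0.206]
L top ((487.0467529296875, 415.41204833984375), (80.68192291259766, 50.314613342285156), 45.602237701416016) 0.05084154852430567
```

View pics/z13.png

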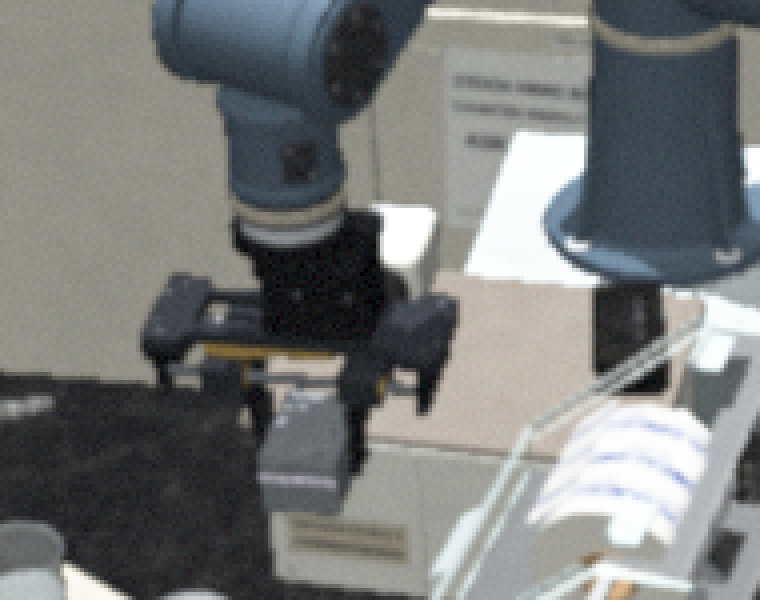

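View pics/top13.png

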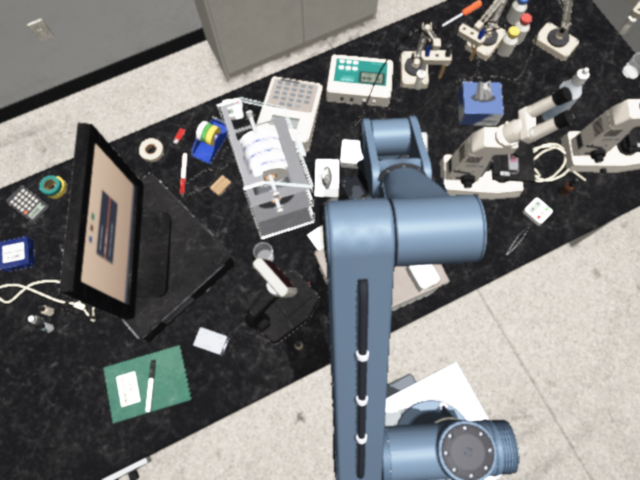

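jog_arm(motion=[0, 0, 0, 0, 0, 0, 0, 0, 0, 0, 0, 0, 0, 0, 0, 0, 0, 0, 0, 0, 0, 0, 0, 0])

```text
time_s: 28.3
position: [0.6258, -0.1437, 0.2025]
tcp_rot: [[-1.0, -0.0, -0.0], [0.0, 0.0, -1.0], [0.0, -1.0, -0.0]]
force: [-0.4, -0.3, -3.3]
opening: 0.571
```

```bash
python3 - <<'E'
from pl import *
st();print(bot.hand_in())
E
```

```text
28.3 [ 0.6258 -0.1437  0.2025] [[-1.0, -0.0, -0.0], [0.0, 0.0, -1.0], [0.0, -1.0, -0.0]] [-0.45 -0.29 -3.33] 0.570754815470562 [-22.9  34.2  81.8   0.   64.   67.1]
the job is handed in; nothing more can be done
None
```

I shut and lifted both cases in turn, and finished holding the heavier one, the right-hand case, in front of the lens. I handed in at 28.3 s; no verdict is reported.

- **Weights:** the left case pulled about 1.9 N when lifted and the right about 3.4 N. Readings scattered by roughly 0.6 N, and the gap between the averages is about 1.5 N.
- **Lighter case (left):** I set it back shut and let go. Both cameras showed it shut on the bench, within a few mm of where it started.
- **Heavier case (right):** it is held level by the gripper alone. I estimate the plate about 10 cm from the lens, centred to within a few mm and facing it within about 1 degree. That comes from the arm pose and the earlier lens measurement, because the top view was blocked by the arm.
- **Things that disagreed:** shutting the right lid ended with a 35 N fingertip press, more than I intended, and I backed off at once. Side-camera and top-camera positions differed by about 5 mm, well inside the tolerances.
- **Beaker, vial and dish:** I never moved near them, but I did not measure them again at the end.

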